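Shut and latch the cooler hatch on the cheese counter

ROBOT

A 7-joint arm with a two-finger parallel gripper is mounted at the origin on the work surface. World frame = base frame: x ahead of the robot, y to its left, z up, the work surface at z = 0. Lengths are in m, angles in rad, forces in N, time in s.
With the tool pointing down it reaches from about 0.425 to 0.925 m from the base axis. Payload 6.8 kg.
Tool frame: the origin (TCP) lies at the very end of the fingers, on their centre line; the grasp point (between the pads) lies 19 mm behind it (ctrl.hold_point_z is the distance from the TCP to the grasp point, in m); z points along the fingers, y is the direction in which the jaws open and shut (so a half turn about z gives the same grasp; the last joint's range is limited). The gripper opens to 85 mm and grips with 20 to 120 N. Pads are 22 mm wide; open, the fingers measure 114 mm over their backs; the gripper's body (76 mm by 85 mm) begins 54 mm behind the grasp point. The pads swing forward as they close: fully open they stand 13 mm farther back than shut.
Start: joints at [1.084, 0.477, 0.022, 1.555, -0.011, 1.109, -0.083], TCP at [0.25, -0.627, 0.231] pointing down, gripper open.
Joint ranges: [-2.96, 2.96], [-0.34, 2.1], [-1.41, 1.46], [0.24, 2.44], [-1.37, 4.51], [0.17, 1.92], [-2.96, 2.96]. Speed limits (rad/s): [2.39, 2.39, 3.14, 3.14, 3.14, 3.14, 3.14].

INTERFACE

Orientations are given as a unit quaternion [w, x, y, z].
In Python, from station import ctrl, planner, status, cams gives the robot as it stands. Calls block until the motion is done:
- ctrl.move_pose(position, orientation): joint-space move of the TCP to a pose.
- ctrl.movel(position, orientation=None, v=0.15, max_force=None): straight line of the TCP; orientation=None keeps the orientation; v is the mean speed in m/s. With max_force (N) it stops when the force on the tool has changed by that much, and returns True; else False.
- ctrl.move_joints(angles): joint-space move.
- ctrl.grip(opening): opening from 0.0 (shut) to 1.0 (fully open); the grip force is fixed at half the most; returns when the fingers have stopped.
- ctrl.dwell(seconds).
- planner.inverse_kinematics(position, orientation): joint angles nearest the present ones, or None.
- status.observe(): the state.
- cams.grab_frame(name): name is "scene" or "top" or "wrist"; returns a dict with "img" (480x640x3 uint8, red, green, blue), "intrinsics" (3x3 intrinsics, pixels), "world_from_camera" (4x4, takes a point from camera to world coordinates). Camera axes: x right, y up, looking along -z (the intrinsics and any distortion apply to the point x, -y, -z); pixel columns grow to the right and rows downward; lengths in m; the calibration is good to about 2 mm. A picture is of the moment at which its call begins. There is no depth.
A pose or a line that the arm cannot do raises ctrl.MotionError and nothing moves.
- ctrl.sign_off(): hands the job in, once; it reports no verdict.
The state is a dict: "t": time; "q": joint angles; "dq": joint speeds; "joint_torque": joint torques, N m; "tool_pos": TCP position; "ee_rot": TCP orientation; "contact_force": force on the tool from outside, world axes, zero at the start; "ft_torque": the same for the moment, N m; "opening": opening from 0.0 (shut) to 1.0 (fully open).
Only numpy, scipy, OpenCV 4.12 (cv2) and the standard library are available. Lean on these libraries where they do the work, as an engineer would, in place of code of your own. Each camera call takes 0.05 s, during which the arm holds its last target.

TASK

The service hatch on top of the low steel cooler housing has been left standing open on the cheese counter. Swing it down shut, then hold it pressed gently onto its rubber seal, without squashing the seal flat and without forcing the knob, while you turn the black wing knob clockwise as far as it goes, so that the hidden tongue swings behind the frame edge and the hatch stays down when you let go. Leave the cheeses and the other things on the counter where they are.

Things in the scene. Friction and masses are not known exactly. Their poses are not given: they have to be found in the camera images.
- housing: Fixed stainless steel box, 260 (x) x 280 (y) x 85 mm high, open at the top under the hatch; louvres on its front. Origin: centre of its underside, on the counter; x points to its back (the hinge side), z up.
- hatch: Aluminium plate 200 (hinge to free edge) x 220 x 6 mm, about 0.28 kg with its knob, hinged at its far side. Origin: on the hinge axis, middle, at x = +100, z = 99 mm in the housing's frame; the axis runs along y. The plate lies to -x of the origin, its outer face 6 mm over it in z. It starts 0.45 to 0.85 rad open and stays where it is put by hinge friction (0.4 N m).
- hatch_edge (a point): Middle of the free (front) edge of the hatch, on its outer face. With the hatch just resting on the unsqueezed seal the outer face is level and this point is at x = -100, y = 0, z = 105 mm in the housing's frame. It must go down 3.6 to 6 mm below that (differs each time) before the tongue can pass under the frame edge; at 10 mm the seal counts as squashed.
- seal: Black springy rubber strip, 206 mm long, on the front rim, under the hatch 10 mm behind its free edge. Origin: middle of its upper face, 99 mm up when unsqueezed. It yields 1.5 N per mm: the tongue passes at about 8 to 14 N of downward push at the knob, the seal is squashed at about 22 N. An unlatched hatch springs back up to within 3 mm of the resting height.
- wing_grip (a point): Middle of the black wing knob's wing, on its axis, half-way up. The wing is an upright blade 46 mm long, 9 thick, 27 high, on a round grey flange (52 mm across, 4 thick) that turns with it; this point is 13.5 mm over the flange's upper face, 17.5 mm over the hatch. The axis is square to the hatch, 145 mm from the hinge axis, half-way across. Site axes turn with the knob: y along the wing, z out of the hatch.
- wing (a joint): Turn of the wing knob, rad, growing clockwise from above: 0 = wing parallel to the free edge, tongue clear; 1.5 = end stop, wing pointing to the free edge. The hidden tongue (38 mm long, steel) lies along one half of the wing; between 0.3 and 0.7 it meets the frame edge and is blocked unless the hatch is pressed down far enough. Starts at 0 to 0.25; light friction (0.05 N m).
- keeper: Hidden fixed steel bar under the front frame edge, 18 x 190 x 10 mm, behind (below) which the tongue swings. Origin: centre of its underside, 76 mm in front of the housing's centre and 73 to 75 mm above the counter.
- tomme: Bystander: flat round cheese, 84 mm across, 38 mm high; origin: centre of underside.
- crottin: Bystander: tapered round goat cheese, 68 mm across, 52 mm high; origin: centre of underside.
- dome: Bystander: grey domed cheese, 80 mm across, 46 mm high; origin: centre of underside.
- log: Bystander: block-shaped log cheese, 38 x 140 x 37 mm, in front of the housing; origin: centre of underside, y along it.
- card: Bystander: blank black price card 72 mm high on a small wooden foot; origin: centre of underside.
- jar: Bystander: amber glass jar, 64 mm across, 90 mm high; origin: centre of underside.
- spatula: Bystander: spatula lying on the counter; origin: its underside.

How it is judged:
By the outcome, as a careful person would: the job done as asked, in the order asked, and still so for the second after the job is handed in, with the robot touching nothing.
It also fails if it takes over 56 s, if anything falls off the work surface, if the arm or the gripper's body presses on something with over 40 N, if the wrist force passes 120 N, or if a joint passes its speed limit or range.

## Working session

There is one attempt and no reset: what is moved stays moved. The work goes in short steps, each a Python script; the robot and the scene stay as the last script left them, time stands still between calls to the robot, and variables do not carry over. Pictures are saved under pics/ and viewed, and the job is handed in when it is done.

```bash
ls; mkdir -p pics; python3 - <<'E'
from station import ctrl,status,cams
import cv2,numpy as np
for n in ["scene","top","wrist"]:
    f=cams.grab_frame(n); cv2.imwrite(f"pics/{n}0.png",f["img"][:,:,::-1]); print(n,f["intrinsics"],np.round(f["world_from_camera"],4),[k for k in f])
s=status.observe();print(s)
E
```

```text
pics
scene [[623.62874661   0.         323.41198908]
 [  0.         623.62874661 253.98820044]
 [  0.           0.           1.        ]] [[-0.8102 -0.3679  0.4563  1.3282]
 [ 0.5861 -0.4975  0.6395  1.0353]
 [-0.0083  0.7856  0.6187  1.1202]
 [ 0.      0.      0.      1.    ]] ['img', 'intrinsics', 'world_from_camera']
top [[530.46771095   0.         315.72034717]
 [  0.         530.46771095 237.92014407]
 [  0.           0.           1.        ]] [[ 0.0211  0.9891 -0.146   0.361 ]
 [-0.9996  0.0233  0.0132 -0.0022]
 [ 0.0164  0.1457  0.9892  1.6368]
 [ 0.      0.      0.      1.    ]] ['img', 'intrinsics', 'world_from_camera']
wrist [[340.5701275    0.         321.61462469]
 [  0.         340.5701275  240.35659378]
 [  0.           0.           1.        ]] [[ 0.3698  0.8976  0.2401  0.3118]
 [-0.9291  0.3578  0.0935 -0.6031]
 [-0.002  -0.2576  0.9662  0.3742]
 [ 0.      0.      0.      1.    ]] ['img', 'intrinsics', 'world_from_camera']
{'t': 0.15, 'q': array([ 1.08389383,  0.47763412,  0.02238111,  1.55619762, -0.01153264,
        1.10933378, -0.08315349]), 'dq': array([ 0.00194192, -0.00275014, -0.00055044, -0.00398913,  0.00053064,
        0.00028987, -0.00088659]), 'joint_torque': array([ 4.02749749e-03, -5.96923935e+01,  1.61086433e+00, -2.81488341e+01,
        1.26173382e-02,  6.63669096e-03, -4.76662507e-06]), 'tool_pos': array([ 0.24943431, -0.62672893,  0.23054499]), 'ee_rot': array([-6.99685971e-04,  9.82124468e-01,  1.88231261e-01, -1.79226579e-04]), 'contact_force': array([-0.24356101, -0.40893587,  0.23231488]), 'ft_torque': array([ 0.00605947, -0.01045158,  0.01752114]), 'opening': 0.9983942722773443}
```

View pics/scene0.png

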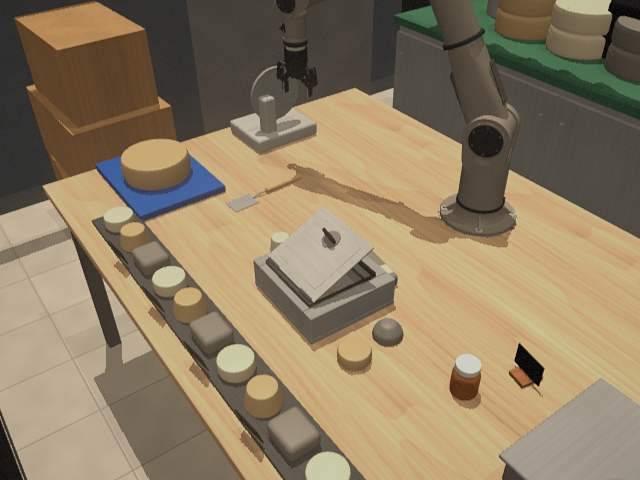

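View pics/top0.png

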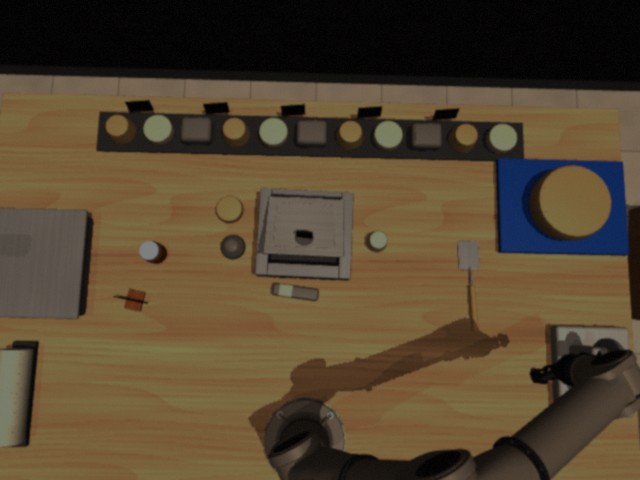

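The scene view shows the housing around (325,285), its hatch open and the knob at (330,237). In the top view the housing is at (304,234) and the knob at about (304,236). I'll enlarge both.

```bash
python3 - <<'E'
import cv2
a=cv2.imread('pics/top0.png')[175:310,235:370]; cv2.imwrite('pics/topz.png',cv2.resize(a,None,fx=4.4,fy=4.4,interpolation=2))
a=cv2.imread('pics/scene0.png')[200:345,240:410]; cv2.imwrite('pics/scenez.png',cv2.resize(a,None,fx=4,fy=4,interpolation=2))
E
```

```text
(no output)
```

View pics/topz.png

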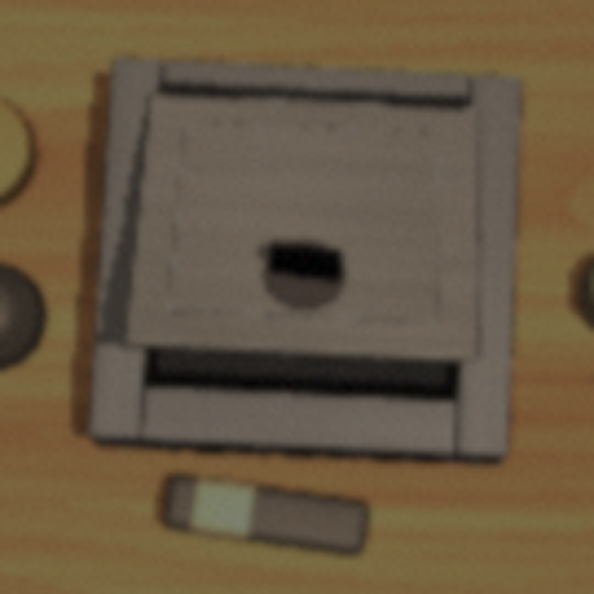

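View pics/scenez.png

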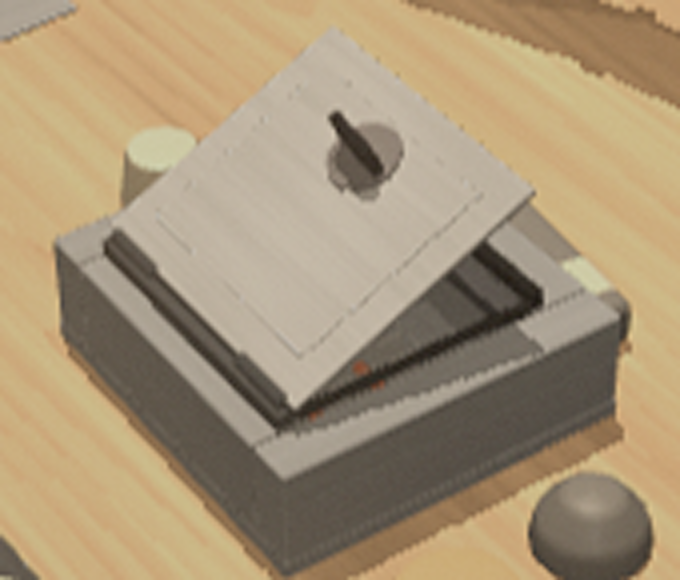

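```bash
cat > h.py <<'E'
import numpy as np
def project(f,P):
    T=np.linalg.inv(f["world_from_camera"]); p=T[:3,:3]@P+T[:3,3]; K=f["intrinsics"]
    q=K@np.array([p[0],-p[1],-p[2]]); return q[:2]/q[2]
def hp(P):  # housing frame -> world, P=(x,y,yaw)
    x,y,a=P; R=np.array([[np.cos(a),-np.sin(a),0],[np.sin(a),np.cos(a),0],[0,0,1]]); return R,np.array([x,y,0])
def hatch(r,y,h,th): return np.array([0.1-r*np.cos(th)+h*np.sin(th),y,0.099+r*np.sin(th)+h*np.cos(th)])
def wing(s,ph,h,th): # s along the wing, clockwise ph
    # clockwise from above: +y -> +x
    return hatch(0.145-s*np.sin(ph),s*np.cos(ph),h,th)
E
python3 - <<'E'
from h import *
from station import cams
from scipy.optimize import least_squares
F={n:cams.grab_frame(n) for n in("top","scene")}
tz=lambda u,v:(235+u/4.4,175+v/4.4); sz=lambda u,v:(240+u/4,200+v/4)
obs=[]
for (hx,hy),uv in {(.13,.14):(115,60),(.13,-.14):(522,78),(-.13,-.14):(503,458),(-.13,.14):(92,440)}.items(): obs.append(("top",lambda p,hx=hx,hy=hy:np.array([hx,hy,.085]),tz(*uv)))
for (hx,hy),uv in {(.13,.14):(282,478),(.13,-.14):(57,243),(-.13,.14):(618,318)}.items(): obs.append(("scene",lambda p,hx=hx,hy=hy:np.array([hx,hy,.085]),sz(*uv)))
for (r,y),uv in {(.2,.11):(128,345),(.2,-.11):(478,360)}.items(): obs.append(("top",lambda p,r=r,y=y:hatch(r,y,.006,p[3]),tz(*uv)))
for (r,y),uv in {(.2,.11):(535,192),(.2,-.11):(333,28)}.items(): obs.append(("scene",lambda p,r=r,y=y:hatch(r,y,.006,p[3]),sz(*uv)))
nb=len(obs)
def res(p,ob=obs):
    R,t=hp(p[:3]); return np.concatenate([project(F[n],R@f(p)+t)-np.array(uv) for n,f,uv in ob])
s=least_squares(res,[.6,0,0,.6]); print(s.x); print(np.round(s.fun.reshape(-1,2),2))
s2=least_squares(lambda p:res(p,[o for o in obs if o[0]=="top"]),s.x);print("top only",s2.x)
R,t=hp(s.x[:3])
for ph in(0,.1,.2,.3):
    print(ph,[ [(np.round((project(F[n],R@wing(a*.023,ph,.037-.006*0,s.x[3])+t)-o)*k,0)) for a in(1,-1)] for n,o,k in(("scene",(240,200),4),("top",(235,175),4.4))])
np.save("pose.npy",s.x)
E
```

```text
[ 0.60340774  0.01111714 -0.02297146  0.42658622]
[[-1.46 -0.47]
 [-0.59 -0.18]
 [ 0.72  0.13]
 [-1.53 -0.11]
 [-0.6  -0.44]
 [-2.55 -2.04]
 [ 0.21 -1.41]
 [-1.32  0.79]
 [-0.86  1.03]
 [-0.21 -0.53]
 [-0.62 -0.54]]
top only [ 0.60308675  0.00866929 -0.02398376  0.45184715]
0 [[array([368., 149.]), array([326., 113.])], [array([266., 254.]), array([340., 257.])]]
0.1 [[array([365., 151.]), array([329., 111.])], [array([267., 251.]), array([339., 260.])]]
0.2 [[array([362., 153.]), array([332., 109.])], [array([267., 248.]), array([339., 264.])]]
0.3 [[array([359., 155.]), array([335., 107.])], [array([269., 245.]), array([338., 266.])]]
```

```bash
cat >> h.py <<'E'
from scipy.spatial.transform import Rotation as Ro
def quat(a,yaw=0,th=0):
    # tool down, tool x at angle a (housing frame), tilted with hatch by th (positive=open)
    R0=np.array([[np.cos(a),np.sin(a),0],[np.sin(a),-np.cos(a),0],[0,0,-1]])
    # opening: d=(-cos,.,sin), n=(sin,.,cos): rotation about +y by th
    R=Ro.from_euler('z',yaw)*Ro.from_euler('y',th)*Ro.from_matrix(R0)
    q=R.as_quat(); return np.array([q[3],q[0],q[1],q[2]])
E
python3 - <<'E'
from h import *
from station import planner,status
p=np.load("pose.npy");R,t=hp(p[:3]);print(status.observe()["t"])
for a in (np.pi/2,np.pi/4,0,-.1,-np.pi/2,-np.pi*.75,-np.pi):
    for z in(.108,.25):
        P=R@np.array([.1-.145,0,z])+t; q=planner.inverse_kinematics(P,quat(a,p[2]));print(a,z,P,None if q is None else np.round(q,2))
E
```

```text
0.25
1.5707963267948966 0.108 [0.55841961 0.01215077 0.108     ] [ 0.29  0.5  -0.54  1.91  0.34  0.82 -0.46]
1.5707963267948966 0.25 [0.55841961 0.01215077 0.25      ] [ 0.35  0.33 -0.6   1.78  0.21  1.09 -0.34]
0.7853981633974483 0.108 [0.55841961 0.01215077 0.108     ] [ 0.2   0.47 -0.42  1.92  0.26  0.8  -1.17]
0.7853981633974483 0.25 [0.55841961 0.01215077 0.25      ] [ 0.28  0.31 -0.51  1.79  0.17  1.08 -1.1 ]
0 0.108 [0.55841961 0.01215077 0.108     ] [ 0.11  0.46 -0.3   1.93  0.19  0.78 -1.89]
0 0.25 [0.55841961 0.01215077 0.25      ] [ 0.21  0.3  -0.42  1.79  0.14  1.08 -1.85]
-0.1 0.108 [0.55841961 0.01215077 0.108     ] [ 0.1   0.45 -0.29  1.93  0.18  0.78 -1.99]
-0.1 0.25 [0.55841961 0.01215077 0.25      ] [ 0.19  0.3  -0.4   1.79  0.13  1.08 -1.95]
-1.5707963267948966 0.108 [0.55841961 0.01215077 0.108     ] [-0.96  0.87  1.27  1.99 -0.98  1.08 -2.4 ]
-1.5707963267948966 0.25 [0.55841961 0.01215077 0.25      ] [-1.03  0.56  1.29  1.87 -0.59  1.17 -2.7 ]
-2.356194490192345 0.108 [0.55841961 0.01215077 0.108     ] [ 0.71  0.76 -1.19  1.89  0.82  1.08  1.52]
-2.356194490192345 0.25 [0.55841961 0.01215077 0.25      ] [ 0.74  0.52 -1.18  1.76  0.51  1.21  1.75]
-3.141592653589793 0.108 [0.55841961 0.01215077 0.108     ] [ 0.42  0.54 -0.72  1.91  0.46  0.87  1.02]
-3.141592653589793 0.25 [0.55841961 0.01215077 0.25      ] [ 0.5   0.37 -0.8   1.78  0.29  1.12  1.15]
```

```bash
python3 - <<'E'
from h import *
from station import ctrl,status,cams
import cv2
p=np.load("pose.npy");R,t=hp(p[:3]);Q=quat(np.pi/2,p[2])
ctrl.grip(0.0)
ctrl.move_pose(R@np.array([-.06,-.06,.25])+t,Q)
for z in (.205,.16,.13,.112,.105):
    s=ctrl.movel(R@np.array([-.06,-.06,z])+t,v=.08,max_force=18)
    o=status.observe();print(z,s,o["t"],o["tool_pos"],o["contact_force"])
    if s:break
f=cams.grab_frame("scene");cv2.imwrite("pics/scene1.png",f["img"][:,:,::-1])
ctrl.movel(R@np.array([-.06,-.06,.25])+t,v=.25)
ctrl.move_pose(R@np.array([-.11,-.0,.30])+t,Q)
f=cams.grab_frame("wrist");cv2.imwrite("pics/wrist1.png",f["img"][:,:,::-1])
np.savez("w1.npz",K=f["intrinsics"],T=f["world_from_camera"]);print(status.observe()["t"])
f=cams.grab_frame("top");cv2.imwrite("pics/top1.png",f["img"][:,:,::-1])
E
```

```text
0.205 False 4.05 [ 0.54222714 -0.04735255  0.20504471] [ 0.01461884 -0.57328061 -0.80299216]
0.16 False 4.7583 [ 0.54215209 -0.04738981  0.15991683] [-0.24308929  0.00443647 -0.13027875]
0.13 False 5.2833 [ 0.54176474 -0.04738336  0.12947055] [0.53533774 0.55216081 0.63325238]
0.112 False 5.6583 [ 0.54153349 -0.04746518  0.11131741] [-0.17665631  0.5633668  -0.2634439 ]
0.105 False 5.9083 [ 0.54186878 -0.04747205  0.10468648] [-0.86014541  0.19408697 -0.81054448]
7.2
```

View pics/scene1.png

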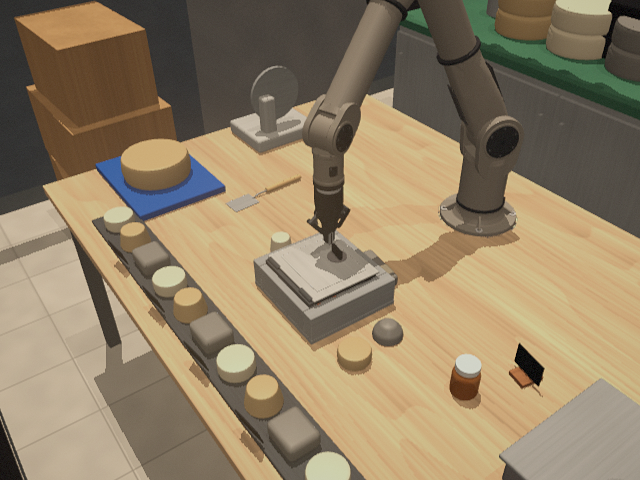

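View pics/wrist1.png

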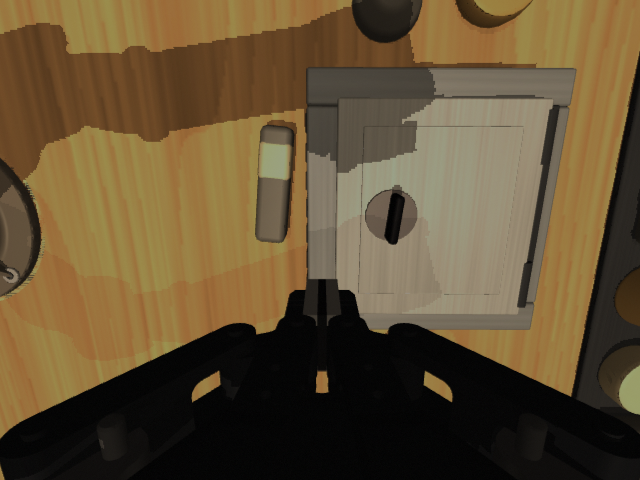

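```bash
python3 - <<'E'
import cv2
a=cv2.imread('pics/wrist1.png')[50:350,290:590]; cv2.imwrite('pics/w1z.png',cv2.resize(a,None,fx=2,fy=2,interpolation=2))
a=cv2.imread('pics/wrist1.png')[180:260,350:440]; cv2.imwrite('pics/w1k.png',cv2.resize(a,None,fx=7,fy=7,interpolation=2))
E
```

```text
(no output)
```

View pics/w1z.png

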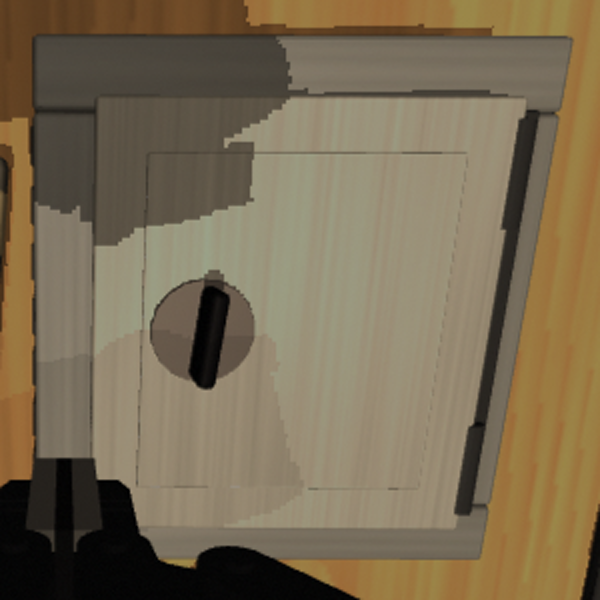

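View pics/w1k.png

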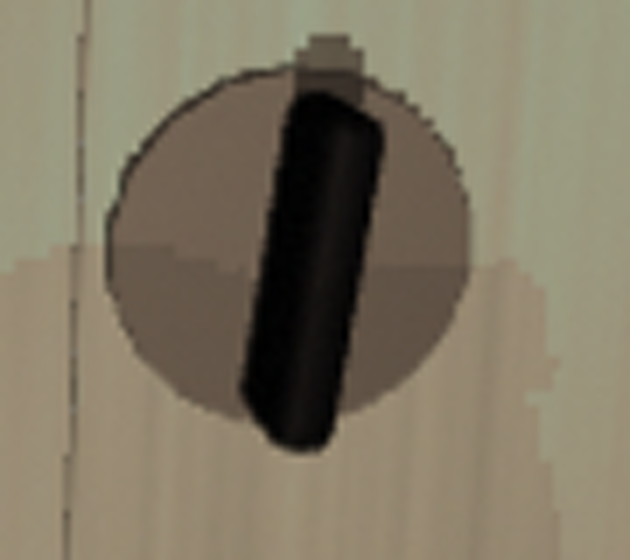

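```bash
python3 - <<'E'
from h import *
from scipy.optimize import least_squares
d=np.load("w1.npz");f=dict(intrinsics=d["K"],world_from_camera=d["T"])
z=lambda u,v:np.array([290+u/2,50+v/2]); k=lambda u,v:np.array([350+u/7,180+v/7])
obs=[(lambda p:np.array([-.13,.14,.085]),z(35,38)),(lambda p:np.array([.13,.14,.085]),z(572,38)),(lambda p:np.array([.13,-.14,.085]),z(480,558)),
(lambda p:hatch(.2,.11,.006,p[3]),z(96,97)),(lambda p:hatch(0,.11,.006,p[3]),z(527,97)),(lambda p:hatch(0,-.11,.006,p[3]),z(457,528)),
(lambda p:hatch(.145,0,.010,p[3]),k(289,243)),
(lambda p:wing(.023,p[4],.037-.006+.006,p[3]),k(358,108)),(lambda p:wing(-.023,p[4],.037,p[3]),k(307,447))]
def res(p):
    R,t=hp(p[:3]);return np.concatenate([project(f,R@g(p)+t)-uv for g,uv in obs])
s=least_squares(res,[.6,.01,-.02,.0,.1],loss="soft_l1");print(s.x);print(np.round(res(s.x).reshape(-1,2),2))
o=np.load("pose.npy");R,t=hp(o[:3]);R2,t2=hp(s.x[:3]);print("knob scene/top",R@[-.045,0,.12]+t,"wrist",R2@[-.045,0,.12]+t2)
np.save("pose2.npy",s.x)
E
```

```text
[ 0.6088704   0.0125238  -0.02358468 -0.0118972   0.08813547]
[[-1.39 -2.05]
 [ 1.85 -1.48]
 [ 0.81  1.3 ]
 [-0.24 -0.5 ]
 [ 1.1  -0.42]
 [ 0.    0.93]
 [ 0.06  0.87]
 [-0.66  0.86]
 [-0.71  1.09]]
knob scene/top [0.55841961 0.01215077 0.12      ] wrist [0.56388291 0.01358501 0.12      ]
```

```bash
python3 - <<'E'
from h import *
from station import ctrl,status,cams
import cv2
p=np.load("pose2.npy");R,t=hp(p[:3]);Q=quat(np.pi/2-.09,p[2])
ctrl.grip(1.0)
C=R@np.array([-.0455,0,.0])+t; C[0]-=.002
ctrl.move_pose(C+[0,0,.165],Q)
f=cams.grab_frame("wrist");cv2.imwrite("pics/wrist2.png",f["img"][:,:,::-1])
np.savez("w2.npz",K=f["intrinsics"],T=f["world_from_camera"]);o=status.observe();print(C,o["t"],o["tool_pos"],o["ee_rot"],Q)
a=f["img"][140:400,180:460,::-1];cv2.imwrite("pics/w2z.png",cv2.resize(a,None,fx=2.8,fy=2.3,interpolation=2) if 0 else cv2.resize(a,None,fx=2.3,fy=2.3,interpolation=2))
E
```

```text
[0.56138305 0.0135968  0.        ] 8.7333 [0.56200616 0.01394645 0.16674841] [7.24218918e-04 7.45891561e-01 6.66066433e-01 8.72996442e-04] [0.         0.74610341 0.66583008 0.        ]
```

View pics/wrist2.png

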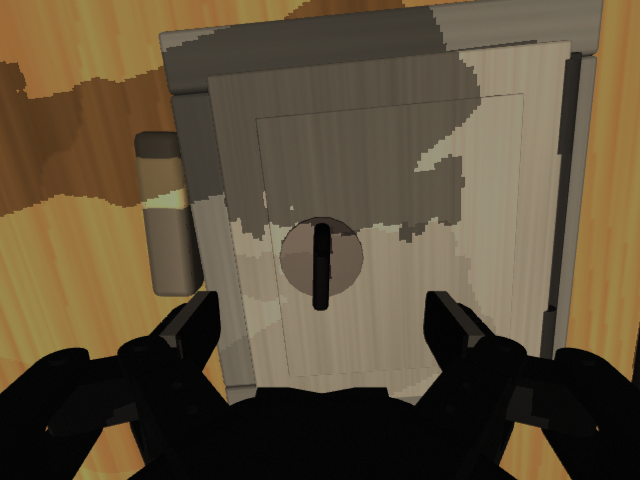

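View pics/w2z.png

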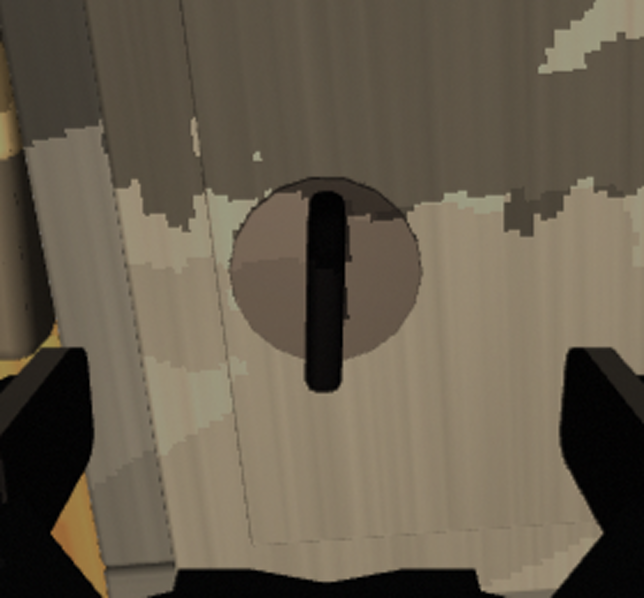

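```bash
python3 - <<'E'
from h import *
d=np.load("w2.npz");K,T=d["K"],d["T"]
def ray(u,v,z):
    r=T[:3,:3]@(np.linalg.inv(K)@[u,v,1]*[1,-1,-1]);o=T[:3,3];return o+r*(z-o[2])/r[2]
zz=lambda u,v:(180+u/2.3,140+v/2.3)
print("flange",ray(*zz(326,268),.109)); a=ray(*zz(327,194),.136);b=ray(*zz(323,390),.136);print(a,b,(a+b)/2,np.arctan2(*(a-b)[:2]),np.linalg.norm(a-b))
for n,uv,z in (("plate back",(571,42),.105),("plate front",(209,77),.105)):print(n,ray(*uv,z))
E
```

```text
flange [0.56352609 0.01508533 0.109     ]
[0.5666679  0.04103069 0.136     ] [ 0.5602583  -0.00709762  0.136     ] [0.5634631  0.01696653 0.136     ] 0.13239818408062962 0.048553244882570394
plate back [0.71030226 0.11892972 0.105     ]
plate front [0.51333006 0.12383666 0.105     ]
```

```bash
cat >> h.py <<'E'
KN=np.array([.5625,.015]); YAW=-.0236; PH0=.108
def tool(ph,d,z0=.113):
    # pose of tool gripping the knob: ph wing angle, d edge depression (m); z0 TCP height at d=0
    th=-d/.2; P=hatch(.145,0,z0-.099,th)-hatch(.145,0,z0-.099,0)
    R=Ro.from_euler('z',YAW).as_matrix(); P=R@P+[KN[0],KN[1],z0]
    return P,quat(np.pi/2-ph,YAW,th)
E
python3 - <<'E'
from h import *
from station import ctrl,status,cams
import cv2
np.set_printoptions(precision=4,suppress=True)
def show(l):
    o=status.observe();print(l,round(o["t"],2),o["tool_pos"],"F",o["contact_force"],"M",o["ft_torque"],round(o["opening"],3))
P,Q=tool(PH0,0)
ctrl.movel(P+[0,0,.04],Q,v=.1); show("hover")
print(ctrl.movel(P,Q,v=.06,max_force=8)); ctrl.dwell(.2);show("down")
ctrl.grip(0.0); ctrl.dwell(.3);show("gripped")
f=cams.grab_frame("wrist");cv2.imwrite("pics/wrist3.png",f["img"][:,:,::-1])
E
```

```text
hover 9.01 [0.5626 0.0149 0.1543] F [-0.3558 -0.656   0.0082] M [-0.0059 -0.0491  0.0359] 1.002
False
down 10.03 [0.5628 0.015  0.1134] F [ 0.7049 -0.0158  0.3037] M [ 0.0084  0.0121 -0.027 ] 0.999
gripped 11.01 [0.5615 0.0151 0.1128] F [-5.2226  0.5331  2.5114] M [ 0.0798  0.964  -0.0558] 0.091
```

View pics/wrist3.png

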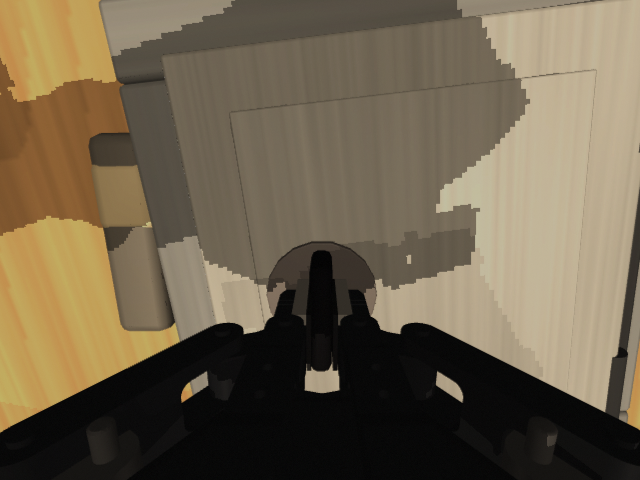

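```bash
sed -i 's/KN=np.array(\[.5625/KN=np.array([.5612/' h.py; python3 - <<'E'
from h import *
from station import ctrl,status
np.set_printoptions(precision=4,suppress=True)
def show(l):
    F=[];M=[]
    for _ in range(4): ctrl.dwell(.05);o=status.observe();F.append(o["contact_force"]);M.append(o["ft_torque"])
    F=np.mean(F,0);print(l,round(o["t"],2),o["tool_pos"],"F",F,"M",np.mean(M,0),round(o["opening"],3));return F
for d in(0,.002,.004,.0055,.007):
    P,Q=tool(PH0,d); ctrl.movel(P,Q,v=.02); F=show(d)
    if F[2]>17: break
E
```

```text
0 11.51 [0.5615 0.0151 0.113 ] F [-1.2099  1.21   -0.2049] M [ 0.1146  0.0028 -0.0341] 0.088
0.002 11.96 [0.5614 0.0151 0.1118] F [-1.6292  0.9786  3.3944] M [ 0.1581  0.1162 -0.0452] 0.094
0.004 12.41 [0.5613 0.0151 0.1105] F [-2.5057  0.6981  5.9378] M [ 0.1323  0.2985 -0.0301] 0.091
0.0055 12.86 [0.5612 0.0151 0.1097] F [-2.9121  0.6525  7.8273] M [ 0.0812  0.5073 -0.0773] 0.091
0.007 13.31 [0.5612 0.0151 0.1088] F [-3.685   0.2247 10.6124] M [ 0.0728  0.7179 -0.0393] 0.091
```

```bash
cat >> h.py <<'E'
def show(l,n=3,pr=True):
    from station import ctrl,status
    F=[];M=[]
    for _ in range(n): ctrl.dwell(.04);o=status.observe();F.append(o["contact_force"]);M.append(o["ft_torque"])
    F=np.mean(F,0);M=np.mean(M,0)
    rv=Ro.from_quat(np.roll(o["ee_rot"],-1)).as_matrix()[:,0]; a=np.arctan2(rv[1],rv[0])
    if pr:print(np.round(l,4),round(o["t"],2),"p",np.round(o["tool_pos"]*1e3,1),"F",np.round(F,1),"M",np.round(M,3),"ph",round(np.pi/2-a+YAW,3),flush=True)
    return F,M
E
python3 - <<'E'
from h import *
from station import ctrl,status
d=.007
while d<.0108:
    d+=.001; P,Q=tool(PH0,d); ctrl.movel(P,Q,v=.02); F,M=show(d)
    if F[2]>14: break
ph=PH0
while ph<.42:
    ph+=.06; P,Q=tool(ph,d); ctrl.movel(P,Q,v=.05); F,M=show(ph)
    if abs(M[2])>.25 or F[2]>18: print("stop");break
print(d)
E
```

```text
0.008 13.68 p [561.1  15.2 108.3] F [-4.4  0.3 11.8] M [ 0.047  0.884 -0.051] ph 0.108
0.009 14.06 p [561.1  15.2 107.7] F [-5.2  0.  14.1] M [ 0.013  1.039 -0.041] ph 0.108
0.168 14.43 p [561.2  15.1 107.8] F [-4.7  0.1 14.2] M [-0.015  1.012 -0.055] ph 0.168
0.228 14.81 p [561.2  15.1 107.7] F [-4.6 -0.1 14.5] M [ 0.032  1.002 -0.041] ph 0.228
0.288 15.18 p [561.3  15.1 107.8] F [-4.6  0.2 13.6] M [-0.01   0.936 -0.075] ph 0.288
0.348 15.56 p [561.3  15.1 107.7] F [-4.6  0.3 13. ] M [ 0.002  0.922 -0.006] ph 0.348
0.408 15.93 p [561.3  15.1 107.8] F [-4.3 -0.2 13.2] M [-0.013  0.887 -0.072] ph 0.408
0.468 16.31 p [561.3  15.  107.7] F [-4.   0.3 13.3] M [-0.017  0.881 -0.057] ph 0.468
0.009000000000000001
```

```bash
python3 - <<'E'
from h import *
from station import ctrl,status
d=.009;ph=.468
while ph<1.53:
    ph=min(ph+(.08 if ph<1.3 else .04),1.53); P,Q=tool(ph,d); ctrl.movel(P,Q,v=.05); F,M=show(ph,n=2)
    if abs(M[2]+.05)>.25 or F[2]>18 or F[2]<11.: print("stop");break
E
```

```text
0.548 16.64 p [561.4  15.  107.8] F [-4.4 -0.2 12.6] M [-0.019  0.809 -0.079] ph 0.548
0.628 16.98 p [561.4  14.9 107.8] F [-4.6 -0.  13. ] M [ 0.     0.828 -0.104] ph 0.628
0.708 17.31 p [561.5  14.9 107.8] F [-3.2  0.4 12.1] M [-0.065  0.792 -0.053] ph 0.708
0.788 17.64 p [561.5  14.9 107.8] F [-3.4 -0.2 12.2] M [-0.078  0.807 -0.072] ph 0.788
0.868 17.98 p [561.6  14.8 107.8] F [-3.  -0.9 11.6] M [-0.083  0.734 -0.035] ph 0.868
0.948 18.31 p [561.6  14.8 107.8] F [-3.1 -0.6 12.6] M [-0.145  0.695 -0.057] ph 0.948
1.028 18.64 p [561.6  14.7 107.8] F [-3.   0.1 12.1] M [-0.17   0.69  -0.062] ph 1.028
1.108 18.98 p [561.6  14.7 107.8] F [-2.9 -0.3 12.7] M [-0.175  0.696 -0.101] ph 1.108
1.188 19.31 p [561.7  14.6 107.8] F [-3.1 -1.  11.8] M [-0.215  0.678 -0.044] ph 1.188
1.268 19.64 p [561.6  14.5 107.8] F [-3.1 -0.5 11.8] M [-0.205  0.656 -0.094] ph 1.268
1.348 19.98 p [561.7  14.5 107.8] F [-2.6 -0.2 11.8] M [-0.246  0.674 -0.08 ] ph 1.348
1.388 20.31 p [561.7  14.5 107.8] F [-2.1 -1.4 12.5] M [-0.274  0.694 -0.067] ph 1.388
1.428 20.64 p [561.7  14.4 107.8] F [-2.9 -1.7 12.4] M [-0.284  0.634 -0.062] ph 1.429
1.468 20.98 p [561.7  14.4 107.8] F [-2.7 -1.4 12.4] M [-0.25   0.665 -0.05 ] ph 1.469
1.508 21.31 p [561.7  14.3 107.8] F [-2.5 -0.5 11.4] M [-0.346  0.692  0.111] ph 1.508
1.53 21.64 p [561.7  14.3 107.8] F [-2.9 -1.2 11.9] M [-0.434  0.649  0.557] ph 1.529
stop
```

```bash
python3 - <<'E'
from h import *
from station import ctrl,status,cams
import cv2
P,Q=tool(1.505,.009); ctrl.movel(P,Q,v=.05); show(1.505)
for d in(.0075,.006):
    P,Q=tool(1.505,d); ctrl.movel(P,Q,v=.02); show(d)
ctrl.grip(1.0); show(0)
P[2]+=.05; ctrl.movel(P,Q,v=.08); P[2]+=.10; ctrl.movel(P,v=.2); show(1)
f=cams.grab_frame("wrist");cv2.imwrite("pics/wrist4.png",f["img"][:,:,::-1]);np.savez("w4.npz",K=f["intrinsics"],T=f["world_from_camera"])
E
```

```text
1.505 22.02 p [561.7  14.4 107.8] F [-2.9 -1.  11.9] M [-0.302  0.667  0.16 ] ph 1.505
0.0075 22.39 p [561.8  14.3 108.9] F [-2.2 -1.  10.8] M [-0.312  0.6    0.094] ph 1.505
0.006 22.77 p [561.8  14.3 109.8] F [-1.7 -1.2 10.3] M [-0.301  0.469  0.134] ph 1.505
0 23.62 p [560.8  15.  108.7] F [ 0.2 -0.2 -0.2] M [ 0.035  0.042 -0.01 ] ph 1.505
1 25.18 p [559.7  14.8 256.6] F [-0.2  0.6 -0.2] M [ 0.003  0.024 -0.024] ph 1.505
```

View pics/wrist4.png

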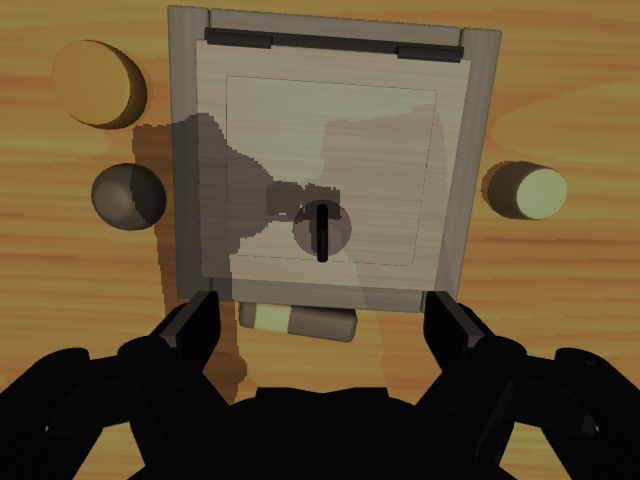

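```bash
python3 - <<'E'
from h import *
from station import ctrl,status,cams
import cv2
ctrl.grip(0.0)
R=Ro.from_euler('z',YAW).as_matrix(); hc=np.array([KN[0],KN[1],0])+R@[.045,0,0]
Q=quat(np.pi/2,YAW); 
for y in(-.065,):
    P=hc+R@[-.085,y,.16]; ctrl.move_pose(P,Q); P[2]=.118; ctrl.movel(P,v=.15);ctrl.dwell(.3)
    F0,_=show(0,n=5)
    P[2]=.094; print(ctrl.movel(P,v=.012,max_force=3)); show(1,n=5)
    P[2]=.118; ctrl.movel(P,v=.08); P[2]=.25; ctrl.movel(P,v=.2)
f=cams.grab_frame("scene");cv2.imwrite("pics/scene5.png",f["img"][:,:,::-1])
a=f["img"][180:360,220:450,::-1];cv2.imwrite("pics/scene5z.png",cv2.resize(a,None,fx=3.3,fy=3.3,interpolation=2))
print(status.observe()["t"])
E
```

```text
0 28.29 p [519.7 -49.1 118.2] F [-0.4  0.2 -0.3] M [ 0.011 -0.013 -0.009] ph 0.0
True
1 29.85 p [519.6 -49.1 100.3] F [-0.1 -0.1  4.4] M [-0.013 -0.029  0.023] ph 0.0
31.0833
```

View pics/scene5z.png

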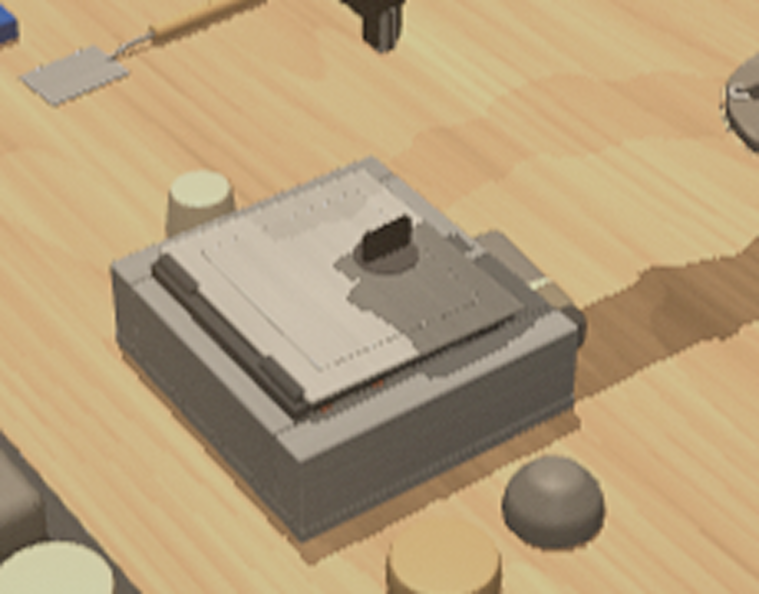

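```bash
python3 - <<'E'
from station import ctrl,status
print(status.observe()["t"],status.observe()["contact_force"]); ctrl.sign_off()
E
```

```text
31.0833 [ 0.13153841 -0.47265577 -0.71597961]
the job is handed in; nothing more can be done
```

The hatch is shut and latched, and the job is handed in at 31 s of the allowed 56 s.

I swung the hatch down with closed fingers and gripped the wing. I then pressed the hatch onto the seal with about 12–14 N, roughly 7 mm down at the free edge. Holding that, I turned the knob clockwise from about 0.11 rad to its end stop near 1.5 rad. The knob met no blockage on the way, and its torque rose only at the stop, to about 0.6 N m. I backed off the stop slightly, eased the pressure and let go.

**Last checks:**
- **Wing:** the pictures after release show it pointing to the free edge.
- **Hatch height:** a light touch near the free edge read 4.4 N, with the edge about 5 mm below the unsqueezed height. An unlatched hatch should have sprung back to within 3 mm, so this fits a latched one. The touch itself may have pushed it down about a millimetre. I did not try to pull the hatch open.
- **Other things on the counter:** the log, tomme, dome, crottin and spatula looked undisturbed in the pictures. The arm did not work near the jar or card, and I did not check them separately.

**A disagreement:** the cameras differed by about 5 mm on the knob's x position. I settled this by centring the gripper on the wing in the wrist picture, and the sideways force on gripping was about 5 N.

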